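# Tension the book press to the red mark

### The arm

A 6-joint arm with a two-finger parallel gripper is mounted at the origin on a cart in front of the work surface, level with it; the furniture and walls round the work are solid. World frame = base frame: x ahead of the robot, y to its left, z up, the work surface at z = 0. Lengths are in mm, angles in degrees, forces in N, time in s.
With the tool pointing down it reaches from about 350 to 725 mm from the base axis. Payload 6 kg.
Tool frame: the origin (TCP) lies between the finger pads, 19 mm behind the fingertips; this is the grasp point; z points along the fingers, y is the line along which they close (so a half turn about z gives the same grasp; the last joint's range is limited). The gripper opens to 85 mm and grips with 20 to 120 N. Pads are 22 mm wide; open, the fingers measure 114 mm over their backs; the gripper's body (76 mm by 85 mm) begins 54 mm behind the grasp point. The pads swing forward as they close: fully open they stand 13 mm farther back than shut.
Start: joints at [92.974, 2.303, 4.859, 0, -92.561, -19.12], TCP at [166.825, 576.32, 249.961] pointing down, gripper open.
Joint ranges: [-146.85, 146.85], [-73.84, 115.35], [-62.03, 85.46], [-188.31, 113.3], [-161.28, -10.13], [-171.36, 171.36]. Speed limits (degrees/s): [147.25, 147.25, 172.46, 180, 180, 180].

### API

Orientations are given as a 3x3 rotation matrix whose columns are the frame's x, y, z axes.
In Python, from station import bot gives the robot as it stands.
- The arm moves only by the shell command python3 -m jog FILE [FORCE], which reads ROWS from the file FILE. ROWS is a JSON list of rows, 1 to 20 of them, each written [opening, [dx, dy, dz], turn]: the opening from 0.0 (shut) to 1.0 (fully open), then dx, dy, dz in shares of the most that a row can go, 1 being 50 mm, then a turn about the tool's z in fractions of the full range, 1 being 2 pi rad; each row shifts and turns the commanded pose from where the row before left it, along the tool's axes as they then stand; what a row does not reach is not made up. A row lasts 1/10 s, in which the tool goes at most 50 mm and 8.59 degrees, less where a joint would pass 70% of its speed; a pose out of reach is approached as far as the arm can. The fingers move at their own pace and stop on an object; FORCE is the grip in N (left out, the last holds). Time passes only in rows, so rows that do not move let the fingers close. It prints the time, the measured TCP pose, the force, the opening and the grip force at its end. No shift or turn number may pass 1 either way. Input that does not fit is refused with a message, and nothing moves.
- bot.state(): the state, without advancing time (a new reading comes with each control period).
- bot.camera(name): name is "scene" or "top" or "wrist"; returns the picture (420x560x3 uint8, red, green, blue); there is no depth.
- bot.get_calibration(name): a dict with "fx", "fy", "cx", "cy" (pixels), "origin" and "rotation" of the camera in the world. Camera axes: x right, y up, looking along -z (the intrinsics and any distortion apply to the point x, -y, -z); pixel columns grow to the right and rows downward; lengths in mm; the calibration is good to about 2 mm. The wrist camera is an equidistant fisheye: a pixel r from the principal point sees the ray r / f radians off the axis. A picture is of the moment at which its call begins: read the wrist's pose just before it. get_calibration takes no time and is no camera call; for the wrist camera it gives the pose at the moment of the call.
- bot.sign_off(): hands the job in; it is judged then, once.
Trained networks look in the newest picture that a camera, given by its name, has taken for a name from the list of things; names that differ only in an ending like _2 or _b are one class to them, and where a whole thing is asked for, a point or a joint stands for the part that bears it (a point fixed in the world has none). Each returns a list of dicts, best first, with "p" (0 to 1); they miss things now and then, are a little off and sometimes report something else, mostly with a low value. They report only what shows in the picture. A call takes as long as a camera call.
- bot.boxes_of(camera, label): "rect" ([left, top, right, bottom] in pixels, round what is visible of it).
- bot.regions_of(camera, label): "pixels" (420x560 bool, what is visible of it) and "rect" ([left, top, right, bottom] in pixels, round what is visible of it).
- bot.mark_of(camera, label): "position" ([row, column] in pixels: a listed point, or the origin of a listed thing).
The state is a dict: "time": time; "joint_positions": joint angles; "dq": joint speeds; "joint_torque": joint torques, N m; "eef_pos": TCP position; "eef_rot": TCP orientation; "force": force on the tool from outside, world axes, zero at the start; "torque": the same for the moment, N m; "width": opening from 0.0 (shut) to 1.0 (fully open); "grasp_force": force on a finger pad.
Only numpy, scipy, OpenCV 4.12 (cv2) and the standard library are available. Lean on these libraries where they do the work, as an engineer would, in place of code of your own. Each camera call takes 0.05 s, during which the arm holds its last target. There are 200 camera calls.

### The job

Fit the orange-handled socket key fully down over the square of the book press's screw, feeling for the flats without leaning hard on it, then turn it clockwise until the black gauge needle stands over the red set hand, without running well past it. Leave the key seated on the screw and let go; touch the press itself only with the key, do not shift the red hand, and leave the other things on the table undisturbed.

Things in the scene. Friction and masses are not known exactly. Their poses are not given: they have to be found in the camera images.
- key: Loose T-handled socket key, 68 mm tall, standing upright. Origin: centre of its underside, z up. Orange cross bar along its own x, then a 12 mm stem (38 to 44 mm up), below it a dark square socket, 30 mm outside, 38 tall, with a square hole 18.6 mm wide and 32 deep, open at the bottom, its sides parallel to the key's x and y.
- key_bar (a point): Centre of the key's orange cross bar, 56 mm above the key's origin. The bar is 64 long (x), 14 thick (y), 24 tall, so from 44 to 68 mm above the origin. Grip it across the 14 mm from above, the TCP 4 mm above this point.
- press: Fixed book press with a book clamped in it. Origin: under the centre of its base (150 mm in x, 250 in y), on the vertical axis of the screw; z up. Green crosshead, 60 mm in x, 250 in y, its top 107 mm above the table. A white scale plate 4 mm thick at the same height reaches from it to x = -113 mm, y from 5 to 155 mm.
- seat (a point): Point on the screw's axis, fixed to the press, 115 mm above the table: top of the steel collar on which the key's underside rests when fully seated. Turning the screw takes 0.10 to 0.16 N m, rising with the needle; friction holds it when let go. Clockwise seen from above tightens; the seated key has about 0.15 rad of play each way.
- square_top (a point): On the same axis, fixed to the press, 135 mm up: top of the brass square (16 mm wide, 20 tall, its upper 7 mm tapering to 11 mm wide), with a 9 mm round nose, 9 tall. It is oiled. The square's heading varies and is not reported: a misaligned key hangs on the taper 13 to 18 mm above the seat; pressed with about 5 N and turned, it drops within about 0.1 rad of the flats (4 a turn).
- needle_tip (a point): Tip of the black sprung gauge needle, 80 mm from its pivot, which lies at x = 0, y = +75 mm in the press's frame. x points outward along the needle, y the way it moves as the screw is tightened (counter-clockwise seen from above). The needle turns 0.35 rad per rad of screw.
- red_mark (a point): Point on the red set hand, which turns about the same pivot, 80 mm from it and at the needle tip's height: the needle is at the mark when its tip is at this point. x outward along the hand, y the way the needle advances.
- thread_reel: Bystander: red thread reel with wooden ends, 28 mm across, 40 tall, standing; origin under its centre.
- pin_tin: Bystander: round brown tin, 70 mm across, 27 tall; origin under its centre.
- stone: Bystander: smooth grey pebble, 90 x 62 mm, 47 tall; origin under its centre.

How it is judged (in metres and radians):
On the way, in this order (a step that is already met when the one before it is completed fails the run):
1. the key is seated fully down over the screw's square (horizontal distance between key and seat below 0.004 m and z of key in the frame of seat below 0.004 m and angle between key's own z axis and vertical below 0.1 rad), for 0.2 s.
2. with the key seated, the needle tip is brought within 4 mm of the red mark (distance between needle_tip and red_mark below 0.004 m and horizontal distance between key and seat below 0.004 m and z of key in the frame of seat below 0.006 m), for 0.2 s.
At the end, for the whole second after the job is handed in: The needle tip is within 4 mm of the red mark, and the key stands released, upright and at rest on the screw, fully seated (within 6 mm of the seat) (all of step 2 and angle between key's own z axis and vertical below 0.12 rad and linear speed of key below 0.02 m/s); the robot touches nothing.
It fails at once if the key is leaned on or forced: more than 45 N between key and press (contact force between key and press above 45 N).
It fails at once if the needle is run more than 8 mm past the red mark (y of needle_tip in the frame of red_mark above 0.008 m).
It fails at once if the fingers push on the press itself (more than 3 N) (contact force between the fingers and press above 3 N).
It fails at once if the red set hand is shifted (more than 3 mm) (distance of red_mark from where it was at the start of the episode above 0.003 m).
It fails at once if a bystander is moved more than 15 mm (distance of any of thread_reel, pin_tin, stone from where it was at the start of the episode above 0.015 m).
It also fails if it takes over 72 s, if anything falls off the work surface, if the arm or the gripper's body presses on something with over 40 N, if the wrist force passes 120 N, or if a joint passes its speed limit or range.

## Working session

There is one attempt and no reset: what is moved stays moved. The work goes in short steps, Python scripts to look and compute and a shell command to move; the robot and the scene stay as the last step left them, time stands still between calls to the robot, and variables do not carry over. Pictures are saved under pics/ and viewed, at most 12 in all, crops included, and the job is handed in when it is done.

```bash
ls; mkdir -p pics
cat > h.py <<'E'
import numpy as np, cv2
from station import bot
def ray(cam,rc,cal=None):
    c=cal or bot.get_calibration(cam); R=np.array(c["rotation"]); o=np.array(c["origin"])
    u=(rc[1]-c["cx"])/c["fx"]; v=(rc[0]-c["cy"])/c["fy"]
    if cam=="wrist":
        r=np.hypot(u,v); s=np.sin(r)/r if r>1e-9 else 1; d=np.array([u*s,-v*s,-np.cos(r)])
    else: d=np.array([u,-v,-1.0])
    return o,R@d
def atz(cam,rc,z,cal=None):
    o,d=ray(cam,rc,cal); return o+d*(z-o[2])/d[2]
def proj(cam,p,cal=None):
    c=cal or bot.get_calibration(cam); q=np.array(c["rotation"]).T@(np.array(p)-np.array(c["origin"]))
    x,y,z=q[0],-q[1],-q[2]
    if cam=="wrist":
        r=np.hypot(x,y); t=np.arctan2(r,z); x,y=x/r*t,y/r*t
    else: x,y=x/z,y/z
    return np.array([c["cy"]+c["fy"]*y,c["cx"]+c["fx"]*x])
def save(im,n): cv2.imwrite("pics/"+n,im[:,:,::-1])
E
python3 - <<'E'
from h import *
print(bot.state())
H=dict(key=0,key_bar=56,seat=115,square_top=135,needle_tip=111,red_mark=111,press=0,thread_reel=0,pin_tin=0,stone=0)
for c in("top","scene"):
    im=bot.camera(c);save(im,c+".png");print(c,bot.get_calibration(c))
    for n,z in H.items():
        m=bot.mark_of(c,n)[:2]
        print(n,[(round(x["p"],2),np.round(x["position"]),np.round(atz(c,x["position"],z))) for x in m])
a=cv2.imread("pics/top.png");
E
```

```text
pics
{'time': 0.0, 'joint_positions': array([ 9.29758041e+01,  2.33900176e+00,  4.80123149e+00, -2.53311948e-02,
       -9.25605820e+01, -1.91200951e+01]), 'dq': array([ 0.02024264,  0.02301734, -0.0042124 ,  0.0035795 ,  0.03192556,
        0.05974932]), 'joint_torque': array([ 1.61439070e-04, -3.68197632e+01,  3.47420776e+01,  6.93262383e+00,
       -5.38406224e-03,  1.50050596e-05]), 'eef_pos': array([166.67298163, 576.08166469, 248.96912147]), 'eef_rot': array([[ 9.60569908e-01, -2.78038356e-01, -3.51961131e-04],
       [-2.78038541e-01, -9.60568348e-01, -1.73718794e-03],
       [ 1.44922156e-04,  1.76654922e-03, -9.99998429e-01]]), 'force': array([ 0.3968368 , -0.49536173,  0.02884281]), 'torque': array([0.06395448, 0.01926254, 0.02296302]), 'grasp_force': 0.0, 'width': 1.0001268454797758}
top {'fx': 386.8196599480992, 'fy': 386.8196599480992, 'cx': 276.7469195746263, 'cy': 217.6592700360696, 'origin': array([ 375.02498153,  -12.31188758, 1100.35101407]), 'rotation': array([[ 0.01857437,  0.98875379, -0.14839455],
       [-0.99981975,  0.01895233,  0.00113324],
       [ 0.003932
[... 1269 characters left out ...]
), (0.18, array([324., 340.]), array([ 449., -365.,  115.]))]
square_top [(0.77, array([181., 292.]), array([594.,  29., 135.]))]
needle_tip [(0.63, array([179., 234.]), array([488., 139., 111.]))]
red_mark [(0.42, array([196., 256.]), array([502.,  52., 111.]))]
press [(0.79, array([218., 287.]), array([590.,  38.,   0.])), (0.16, array([176., 214.]), array([503., 296.,  -0.]))]
thread_reel [(0.66, array([176., 211.]), array([495., 299.,   0.])), (0.38, array([314., 343.]), array([ 528., -291.,    0.]))]
pin_tin [(0.75, array([238., 222.]), array([405.,  64.,   0.]))]
stone [(0.72, array([279., 386.]), array([ 678., -265.,    0.])), (0.59, array([326., 341.]), array([ 503., -313.,    0.]))]
```

Run:
```python
import cv2,numpy as np
t=cv2.imread("pics/top.png");s=cv2.imread("pics/scene.png")
a=cv2.resize(t[140:300,150:420],(800,474),interpolation=cv2.INTER_CUBIC)
cv2.imwrite("pics/a.png",a)
b=cv2.resize(s[130:350,190:420],(627,600),interpolation=cv2.INTER_CUBIC)
cv2.imwrite("pics/b.png",b)
```

```text
(no output)
```

View pics/a.png

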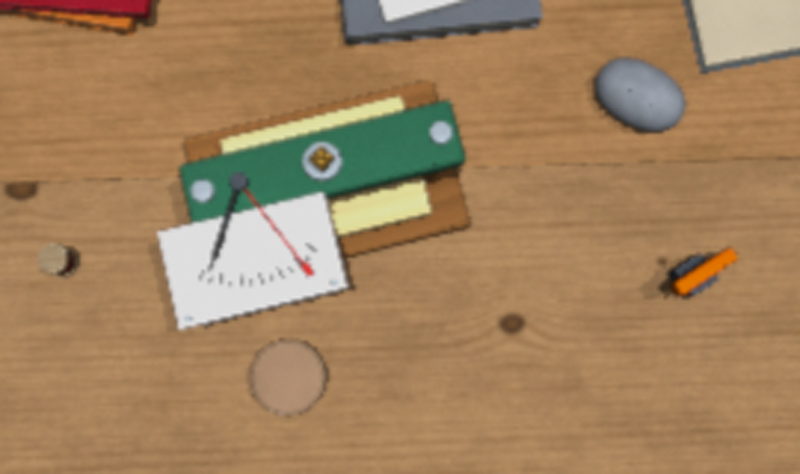

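View pics/b.png

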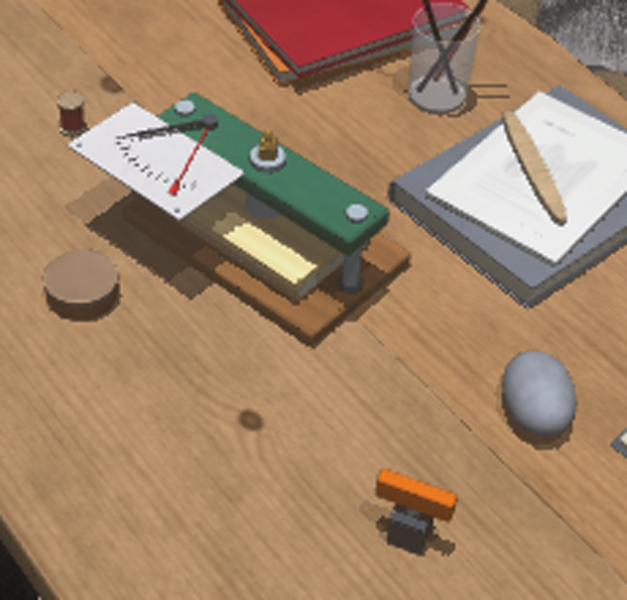

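Units first: shifts go in shares of 50 mm and turns go in shares of 2 pi rad. So 35 mm is 0.7, 28.8 mm is 0.576.

```bash
echo '[[1, [0.7, 0.576, -0.08], 0], [1, [0.7, 0.576, -0.08], 0], [1, [0.7, 0.576, -0.08], 0], [1, [0.7, 0.576, -0.08], 0], [1, [0.7, 0.576, -0.08], 0], [1, [0.7, 0.576, -0.08], 0], [1, [0.7, 0.576, -0.08], 0], [1, [0.7, 0.576, -0.08], 0], [1, [0.7, 0.576, -0.08], 0], [1, [0.7, 0.576, -0.08], 0], [1, [0.7, 0.576, -0.08], 0], [1, [0.7, 0.576, -0.08], 0], [1, [0.7, 0.576, -0.08], 0], [1, [0, 0, 0], 0], [1, [0, 0, 0], 0]]' > m.json && python3 -m jog m.json
python3 - <<'E'
from h import *
s=bot.state();print(np.round(s["joint_positions"]),np.round(s["eef_pos"]))
cal=bot.get_calibration("wrist");im=bot.camera("wrist");save(im,"w1.png");print(cal)
H=dict(seat=115,square_top=135,needle_tip=111,red_mark=111,press=0,pin_tin=0)
for n,z in H.items():
    print(n,[(round(x["p"],2),np.round(x["position"]),np.round(atz("wrist",x["position"],z,cal),1)) for x in bot.mark_of("wrist",n)[:2]])
E
```

```text
time: 2.6
eef_pos: [500.1, 89.2, 301.8]
eef_rot: [[0.96, -0.281, -0.0], [-0.281, -0.96, -0.0], [-0.0, 0.0, -1.0]]
force: [-1.0, 1.3, 0.4]
width: 1.0
grasp_force: 0.0
[ 33. -11.  -2.  -0. -99.  41.] [500.  89. 302.]
{'fx': 325.19226210127806, 'fy': 325.19226210127806, 'cx': 281.5102166112199, 'cy': 210.77618554757234, 'origin': array([577.89323586,  66.89112325, 425.53356817]), 'rotation': array([[-2.80404648e-01,  9.09871282e-01,  3.05789934e-01],
       [-9.59881518e-01, -2.66073753e-01, -8.84998794e-02],
       [ 8.39176687e-04, -3.18337883e-01,  9.47976945e-01]])}
seat [(0.93, array([ 90., 311.]), array([584.1,  36.3, 115. ]))]
square_top [(0.9, array([ 91., 314.]), array([582.6,  35.5, 135. ])), (0.15, array([109., 525.]), array([ 521.4, -190.9,  135. ]))]
needle_tip [(0.66, array([208., 252.]), array([487.7, 124.2, 111. ]))]
red_mark [(0.53, array([180., 315.]), array([498.2,  55. , 111. ])), (0.33, array([ 90., 312.]), array([583.8,  34.4, 111. ]))]
press [(0.32, array([208., 251.]), array([456. , 146.4,   0. ]))]
pin_tin [(0.65, array([230., 316.]), array([400.2,  67.8,   0. ])), (0.2, array([ 90., 312.]), array([587.1,  23. ,   0. ]))]
```

View pics/w1.png

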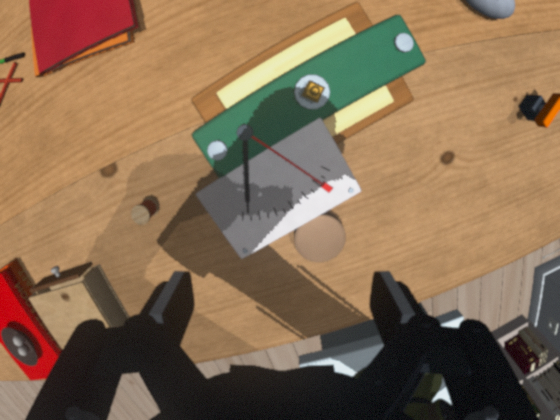

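```bash
python3 - <<'E'
from h import *
cal={'fx': 325.19226210127806, 'fy': 325.19226210127806, 'cx': 281.5102166112199, 'cy': 210.77618554757234, 'origin': [577.89323586,  66.89112325, 425.53356817], 'rotation': [[-2.80404648e-01,  9.09871282e-01,  3.05789934e-01],
       [-9.59881518e-01, -2.66073753e-01, -8.84998794e-02],
       [ 8.39176687e-04, -3.18337883e-01,  9.47976945e-01]]}
P=lambda rc,z:atz("wrist",rc,z,cal)
im=cv2.imread("pics/w1.png")
pv,nt,rd=P((132,245),111),P((211,249),111),P((188,328),111)
print(pv,nt,rd,np.linalg.norm(nt-pv),np.linalg.norm(rd-pv))
a=lambda v:np.degrees(np.arctan2(v[1],v[0]))
print("needle",a(nt-pv),"red",a(rd-pv))
for q in((151,217.5),(43,404.5)):print("bolt",P(q,109))
# rectified patch about square at z=128, 0.1mm/px
cx,cy=583.5,36;N=300;g=np.mgrid[0:N,0:N]
m=np.zeros((N,N,2),np.float32)
for i in range(N):
  for j in range(N):
    r=proj("wrist",(cx+(N/2-i)*.2,cy+(N/2-j)*.2,128),cal);m[i,j]=r[1],r[0]
cv2.imwrite("pics/sq.png",cv2.resize(cv2.remap(im,m,None,cv2.INTER_CUBIC),(500,500)))
E
echo '[[1, [0.6, 0.7, 0], 0], [1, [0.6, 0.7, 0], 0], [1, [0.6, 0.7, 0], 0], [1, [0.6, 0.7, 0], -0.0222], [1, [0.6, 0.7, 0], 0]]' > m.json && python3 -m jog m.json >/dev/null; python3 -c "
from station import bot
s=bot.state();print(s['eef_pos'],s['joint_positions'])"
```

```text
[563.27477219 107.58234919 111.        ] [485.54432813 128.27067035 111.        ] [486.50047584  44.62501093 111.        ] 80.43648777791547 99.28705363917055
needle 165.0959736717883 red -140.64716961229448
bolt [553.46342853 139.74137282 109.        ]
bolt [610.38505058 -70.28186766 109.        ]
[ 600.74161225 -116.98178538  302.75815857] [ 7.71556965e+00  4.79186637e+00  1.29671768e+01  1.33306426e-02
 -9.81052219e+01  7.42531427e+01]
```

View pics/sq.png

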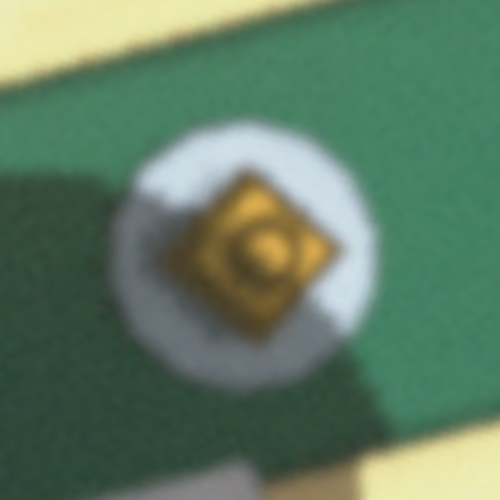

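Converted, 36 mm is 0.72, -16 mm is -0.32, 8 degrees / 360 = 0.0222.

```bash
echo '[[1, [-0.32, 0.72, 0], 0], [1, [-0.32, 0.72, 0], 0], [1, [-0.32, 0.72, 0], 0], [1, [-0.32, 0.72, 0], 0], [1, [-0.32, 0.72, 0], 0], [1, [0, 0, 0.2], 0.0222], [1, [0, 0, 0.2], 0.0222], [1, [0, 0, 0.2], 0.0222], [1, [0, 0, 0.2], 0.0222], [1, [0, 0, 0], 0], [1, [0, 0, 0], 0]]' > m.json && python3 -m jog m.json
python3 - <<'E'
from h import *
s=bot.state();print(np.round(s["joint_positions"]),np.round(s["eef_pos"]))
cal=bot.get_calibration("wrist");im=bot.camera("wrist");save(im,"w2.png")
for n,z in dict(key=0,key_bar=56).items():
    print(n,[(round(x["p"],2),np.round(x["position"]),np.round(atz("wrist",x["position"],z,cal),1)) for x in bot.mark_of("wrist",n)[:2]])
hsv=cv2.cvtColor(im,cv2.COLOR_RGB2HSV)
o=((hsv[...,0]>5)&(hsv[...,0]<16)&(hsv[...,1]>200)&(hsv[...,2]>90)).astype(np.uint8)
k,l,st,c=cv2.connectedComponentsWithStats(o)
for i in np.argsort(-st[1:,4])[:3]+1: print(st[i],c[i])
r=bot.regions_of("wrist","key")
print([(x["p"],x["rect"]) for x in r])
i=min(range(1,k),key=lambda i:-st[i,4])
ys,xs=np.nonzero(l==i)
pts=np.array([atz("wrist",(y,x),68,cal)[:2] for y,x in zip(ys,xs)],np.float32)
print(cv2.minAreaRect(pts))
E
```

```text
time: 4.55
eef_pos: [495.3, -282.0, 262.4]
eef_rot: [[0.765, -0.644, -0.0], [-0.644, -0.765, -0.0], [0.0, 0.0, -1.0]]
force: [0.4, -0.3, 0.3]
width: 1.002
grasp_force: 0.0
[ -9.  -2.   2.   0. -94.  59.] [ 495. -282.  262.]
key [(0.82, array([155., 302.]), array([ 496.4, -315.1,    0. ]))]
key_bar [(0.97, array([163., 304.]), array([ 497.1, -314.3,   56. ]))]
[291 133  27  61 690] [304.05797101 162.49855072]
[ 22 407   1   1   1] [ 22. 407.]
[ 21 409   1   1   1] [ 21. 409.]
[(0.81, [285.7, 133.1, 318.7, 195.6])]
((499.2252197265625, -314.10980224609375), (12.852526664733887, 61.83580780029297), 33.281803131103516)
```

View pics/w2.png

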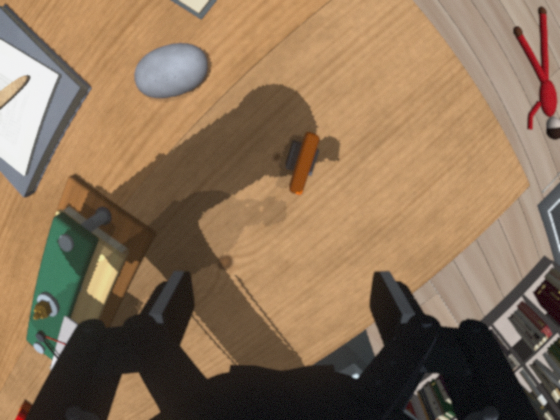

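Converted, 25 mm is 0.5, 15 mm is 0.3, 8.35 degrees / 360 = 0.0232.

```bash
echo '[[1, [0.24, 0.22, 0.3], 0], [1, [0.22, 0.236, 0.3], 0], [1, [0, 0, 0.5], 0.0232], [1, [0, 0, 0.5], 0.0232], [1, [0, 0, 0.5], 0], [1, [0, 0, 0.5], 0], [1, [0, 0, 0], 0], [1, [0, 0, 0], 0]]' > m.json && python3 -m jog m.json
cat >> h.py <<'E'
def bar(n,zt):
    s=bot.state();cal=bot.get_calibration("wrist");im=bot.camera("wrist");save(im,n)
    hsv=cv2.cvtColor(im,cv2.COLOR_RGB2HSV)
    o=((hsv[...,0]>5)&(hsv[...,0]<16)&(hsv[...,1]>200)&(hsv[...,2]>90)).astype(np.uint8)
    k,l,st,c=cv2.connectedComponentsWithStats(o)
    i=1+np.argmax(st[1:,4]);ys,xs=np.nonzero(l==i)
    print(st[i])
    pts=np.array([atz("wrist",(y,x),zt,cal)[:2] for y,x in zip(ys,xs)],np.float32)
    print(cv2.minAreaRect(pts))
    for x in bot.mark_of("wrist","key_bar")[:1]: print(x["p"],x["position"],atz("wrist",x["position"],zt-12,cal))
    print(s["eef_pos"],s["eef_rot"][:2,0],s["joint_positions"])
E
python3 -c "
from h import *
bar('w3.png',68)"
```

```text
time: 5.55
eef_pos: [497.4, -315.4, 131.5]
eef_rot: [[0.544, -0.839, -0.002], [-0.839, -0.544, -0.0], [-0.001, 0.002, -1.0]]
force: [0.2, 0.5, 1.0]
width: 0.998
grasp_force: 0.0
[ 268  184   21   97 1678]
((499.88507080078125, -316.3594055175781), (12.319007873535156, 65.32379150390625), 33.3985481262207)
0.89 [231.3, 281.3] [ 496.91996518 -315.40438037   56.        ]
[ 497.41019329 -315.42401344  131.46971907] [ 0.54409359 -0.83902411] [-1.28680014e+01  1.78362586e+00 -8.05002997e+00  4.01008287e-02
 -8.02718737e+01  4.58239891e+01]
```

Converted, 20 mm is 0.4, 11.5 mm is 0.23.

```bash
echo '[[1, [0.012, 0, 0.4], 0], [1, [0, 0, 0.4], 0], [1, [0, 0, 0.4], 0], [1, [0, 0, 0.23], 0], [1, [0, 0, 0], 0], [0, [0, 0, 0], 0], [0, [0, 0, 0], 0], [0, [0, 0, 0], 0], [0, [0, 0, 0], 0], [0, [0, 0, 0], 0], [0, [0, 0, 0], 0], [0, [0, 0, 0], 0], [0, [0, 0, 0], 0]]' > m.json && python3 -m jog m.json 60
python3 -c "
from h import *
bar('w4.png',68)"
```

```text
time: 6.95
eef_pos: [498.5, -315.2, 61.0]
eef_rot: [[0.545, -0.839, 0.0], [-0.839, -0.545, -0.0], [0.001, -0.0, -1.0]]
force: [-0.1, 0.9, 3.7]
width: 0.152
grasp_force: 59.0
[ 265  221   33  133 3807]
((500.0697937011719, -318.4670715332031), (12.920737266540527, 67.9815902709961), 33.56059646606445)
0.59 [291.4, 281.9] [ 496.93284724 -313.88925565   56.        ]
[ 498.48025654 -315.18541964   61.02260997] [ 0.54455961 -0.83872188] [-1.28311410e+01  4.19690461e+00 -1.30704890e+01  2.06937404e-02
 -7.26989580e+01  4.58195780e+01]
```

Converted, -45 mm is -0.9, -40 mm is -0.8, -7 degrees / 360 = -0.0194.

```bash
echo '[[0, [0, 0, -0.7], 0], [0, [0, 0, -0.9], 0], [0, [0, 0, -0.9], 0], [0, [0, 0, -0.8], 0], [0, [-0.54, -0.56, 0], 0], [0, [-0.54, -0.56, 0], 0], [0, [-0.54, -0.56, 0], 0], [0, [-0.54, -0.56, 0], 0], [0, [-0.54, -0.56, 0], 0], [0, [-0.54, -0.56, 0], 0], [0, [-0.54, -0.56, 0], 0], [0, [-0.54, -0.56, 0], 0], [0, [-0.44, -0.52, 0], 0], [0, [-0.2, -0.24, 0], 0], [0, [0, 0, 0], -0.0194], [0, [0, 0, 0], -0.0194], [0, [0, 0, 0], 0], [0, [0, 0, 0], 0], [0, [0, 0, 0], 0]]' > m.json && python3 -m jog m.json
python3 - <<'E'
from h import *
bar('w5.png',233)
a=bot.camera("top");b=bot.camera("scene")
save(np.vstack([cv2.resize(a[150:260,180:330],(450,330),interpolation=2),]),"t5.png")
A=cv2.resize(a[160:250,190:310],(400,300),interpolation=2);B=cv2.resize(b[110:230,210:370],(400,300),interpolation=2)
W=cv2.imread("pics/w5.png")[:,:,::-1]
save(np.hstack([np.vstack([A,B]),np.pad(cv2.resize(W,(400,300)),((0,300),(0,0),(0,0)))]),"c5.png")
for c in("top","scene"):
  for n,z in dict(key_bar=221,key=165,seat=115,square_top=135,needle_tip=111,red_mark=111).items():
    print(c,n,[(round(x["p"],2),np.round(x["position"]),np.round(atz(c,x["position"],z),1)) for x in bot.mark_of(c,n)[:1]])
E
```

```text
time: 8.95
eef_pos: [582.9, 35.2, 225.3]
eef_rot: [[0.729, -0.684, -0.0], [-0.684, -0.729, -0.0], [-0.0, 0.0, -1.0]]
force: [-0.3, -0.4, -1.3]
width: 0.149
grasp_force: 58.7
[ 268  276   27   77 1211]
((577.2301635742188, 40.362892150878906), (11.446645736694336, 42.75102233886719), 46.81319046020508)
0.73 [292.4, 285.4] [580.06287498  35.24030139 221.        ]
[582.9452737   35.24498011 225.30706743] [ 0.72927166 -0.68422425] [ 2.31219800e+01 -1.88120283e-01 -2.28913142e-01  5.18353557e-04
 -8.99816817e+01  2.37033911e+01]
top key_bar [(0.58, array([186., 254.]), array([580.9,  40.1, 221. ]))]
top key [(0.53, array([187., 263.]), array([591.2,  21.8, 165. ]))]
top seat [(0.76, array([198., 258.]), array([573. ,  37.2, 115. ]))]
top square_top [(0.56, array([191., 258.]), array([587.2,  35.6, 135. ]))]
top needle_tip [(0.49, array([227., 220.]), array([495.3, 132.7, 111. ]))]
top red_mark [(0.44, array([226., 251.]), array([499.4,  52.2, 111. ]))]
scene key_bar [(0.8, array([154., 291.]), array([589.6,  33.7, 221. ]))]
scene key [(0.67, array([189., 289.]), array([550.7, -19.9, 165. ]))]
scene seat [(0.74, array([187., 289.]), array([588.9,  32.9, 115. ]))]
scene square_top [(0.78, array([179., 289.]), array([590.8,  39.7, 135. ]))]
scene needle_tip [(0.38, array([182., 236.]), array([484.7, 126.6, 111. ]))]
scene red_mark [(0.35, array([192., 257.]), array([510.4,  64.1, 111. ]))]
```

View pics/c5.png

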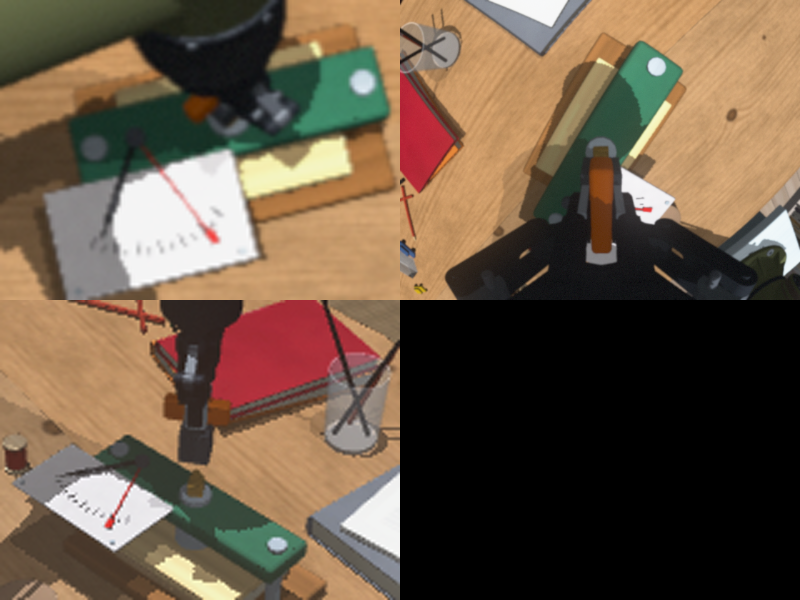

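Converted, 10 mm is 0.2, 9 mm is 0.18.

```bash
echo '[[0, [0, 0, 0.2], 0], [0, [0, 0, 0.18], 0], [0, [0, 0, 0.04], 0], [0, [0, 0, 0.04], 0], [0, [0, 0, 0.04], 0], [0, [0, 0, 0], 0]]' > m.json && python3 -m jog m.json;echo '[[0, [0, 0, 0.04], 0], [0, [0, 0, 0.02], 0], [0, [0, 0, 0], 0]]' > m.json && python3 -m jog m.json;echo '[[0, [0, 0, 0.02], 0], [0, [0, 0, 0.02], 0], [0, [0, 0, 0], 0]]' > m.json && python3 -m jog m.json
```

```text
time: 10.35
eef_pos: [583.0, 35.6, 200.4]
eef_rot: [[0.731, -0.682, -0.0], [-0.682, -0.731, -0.0], [0.0, 0.0, -1.0]]
force: [-1.0, -0.5, -1.0]
width: 0.152
grasp_force: 58.7
time: 10.65
eef_pos: [583.0, 35.6, 197.4]
eef_rot: [[0.731, -0.682, -0.0], [-0.682, -0.731, -0.0], [-0.0, 0.0, -1.0]]
force: [-0.1, 0.3, -1.1]
width: 0.154
grasp_force: 58.7
time: 10.95
eef_pos: [583.0, 35.6, 195.3]
eef_rot: [[0.731, -0.682, -0.0], [-0.682, -0.731, -0.0], [-0.0, 0.0, -1.0]]
force: [-0.2, 0.8, -0.8]
width: 0.158
grasp_force: 58.7
```

Converted, 1 mm is 0.02.

```bash
for i in 1 2 3; do echo '[[0, [0, 0, 0.02], 0], [0, [0, 0, 0.02], 0], [0, [0, 0, 0], 0]]' > m.json && python3 -m jog m.json|egrep 'pos|force'; done
```

```text
eef_pos: [583.0, 35.6, 193.3]
force: [-0.1, 0.0, -1.8]
grasp_force: 58.7
eef_pos: [583.0, 35.6, 191.3]
force: [-0.6, -0.3, -1.1]
grasp_force: 58.7
eef_pos: [583.1, 35.5, 189.4]
force: [0.1, -0.3, -2.3]
grasp_force: 58.7
```

Key bottom is about 129 mm; no contact yet. Continue in smaller bites.

Converted, 0.7 mm is 0.014.

```bash
for i in 1 2 3 ; do echo '[[0, [0, 0, 0.014], 0], [0, [0, 0, 0.014], 0], [0, [0, 0, 0], 0]]' > m.json && python3 -m jog m.json|egrep 'pos|force'; done
```

```text
eef_pos: [583.1, 35.5, 188.1]
force: [1.0, -0.3, -1.7]
grasp_force: 58.7
eef_pos: [583.1, 35.5, 186.7]
force: [0.9, -0.6, -1.8]
grasp_force: 58.6
eef_pos: [583.1, 35.5, 185.3]
force: [1.6, -0.7, -0.8]
grasp_force: 58.7
```

```bash
for i in 1 2 3 4; do echo '[[0, [0, 0, 0.02], 0], [0, [0, 0, 0.02], 0], [0, [0, 0, 0], 0]]' > m.json && python3 -m jog m.json|egrep 'pos|force'; done;  echo '[[0, [0, 0, 0.016], 0], [0, [0, 0, 0], 0]]' > m.json && python3 -m jog m.json
```

```text
eef_pos: [583.1, 35.5, 183.2]
force: [2.0, -1.8, -0.8]
grasp_force: 58.7
eef_pos: [583.1, 35.5, 181.3]
force: [3.0, -1.0, -2.3]
grasp_force: 58.7
eef_pos: [583.1, 35.5, 179.2]
force: [2.4, -1.9, -1.2]
grasp_force: 58.7
eef_pos: [583.1, 35.5, 177.2]
force: [2.8, -1.7, -1.3]
grasp_force: 58.7
time: 14.15
eef_pos: [583.1, 35.6, 176.5]
eef_rot: [[0.731, -0.682, 0.0], [-0.682, -0.731, -0.0], [0.0, -0.0, -1.0]]
force: [3.6, -1.8, 0.2]
width: 0.155
grasp_force: 58.8
```

Converted, 0.5 mm is 0.01, 0.3 mm is 0.006.

```bash
for i in 1 2 3; do echo '[[0, [0.006, 0, 0.01], 0], [0, [0, 0, 0], 0]]' > m.json && python3 -m jog m.json|egrep 'pos|^force'; done
```

```text
eef_pos: [583.2, 35.5, 176.0]
force: [2.6, -2.3, -0.7]
eef_pos: [583.3, 35.4, 176.0]
force: [-0.1, 0.4, 3.5]
eef_pos: [583.5, 35.3, 176.0]
force: [-2.5, 0.7, 6.0]
```

Converted, -0.3 mm is -0.006, 6 degrees / 360 = 0.0167.

```bash
echo '[[0, [-0.006, 0, -0.006], 0], [0, [0, 0, 0], 0.0167], [0, [0, 0, 0], 0.0167], [0, [0, 0, 0], 0.0167], [0, [0, 0, 0], 0.0167], [0, [0, 0, 0], 0.0167], [0, [0, 0, 0], 0]]' > m.json && python3 -m jog m.json; echo '[[0, [0, 0, 0], 0.0194], [0, [0, 0, 0], 0.0194], [0, [0, 0, 0], 0.0194], [0, [0, 0, 0], 0.0194], [0, [0, 0, 0], 0.0194], [0, [0, 0, 0], 0.0194], [0, [0, 0, 0], 0.0194], [0, [0, 0, 0], 0], [0, [0, 0, 0], 0]]' > m.json && python3 -m jog m.json
cat >> h.py <<'E'
def gauge(n):
    im=bot.camera("top");save(im,n+".png")
    for l in("needle_tip","red_mark"):
        print("top",l,[(round(x["p"],2),np.round(x["position"]),np.round(atz("top",x["position"],111),1)) for x in bot.mark_of("top",l)[:2]])
    cal=bot.get_calibration("wrist");w=bot.camera("wrist");save(w,n+"w.png")
    for l in("needle_tip","red_mark"):
        print("wrist",l,[(round(x["p"],2),np.round(x["position"]),np.round(atz("wrist",x["position"],111,cal),1)) for x in bot.mark_of("wrist",l)[:2]])
    t=cv2.resize(im[190:250,190:280],(600,400),interpolation=2);save(t,n+"c.png")
E
python3 -c "
from h import *
gauge('g1')
print(bot.state()['torque'])"
```

```text
time: 15.45
eef_pos: [583.7, 34.7, 176.0]
eef_rot: [[0.291, -0.957, 0.001], [-0.957, -0.291, -0.001], [0.001, -0.001, -1.0]]
force: [0.8, -3.9, 5.3]
width: 0.153
grasp_force: 59.6
time: 16.35
eef_pos: [583.5, 34.9, 176.0]
eef_rot: [[-0.528, -0.849, 0.0], [-0.849, 0.528, -0.001], [0.0, -0.001, -1.0]]
force: [-0.3, -2.5, 5.8]
width: 0.155
grasp_force: 59.7
top needle_tip [(0.4, array([229., 233.]), array([492.1,  98.8, 111. ]))]
top red_mark [(0.6, array([226., 251.]), array([500.8,  51.5, 111. ]))]
wrist needle_tip [(0.69, array([237., 452.]), array([482.3,  98.4, 111. ]))]
wrist red_mark [(0.79, array([201., 413.]), array([497.8,  58.5, 111. ]))]
[-0.83424426  0.0957331  -0.01471932]
```

View pics/g1c.png

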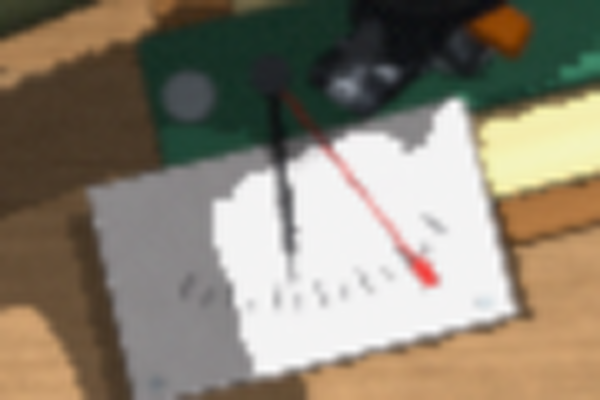

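```bash
cat >> h.py <<'E'
def ang(pv,n,r):
    f=lambda q:atz("top",(190+q[1]/6.667,190+q[0]/6.667),111)[:2]
    p=f(pv);a=[np.degrees(np.arctan2(*(f(q)-p)[::-1]))%360 for q in(n,r)]
    print("needle,red,remaining needle deg, screw deg",a,a[1]-a[0],(a[1]-a[0])/.35,p,np.linalg.norm(f(n)-p))
E
python3 -c "
from h import *
ang((270,75),(292,272),(425,268))"
```

```text
needle,red,remaining needle deg, screw deg [np.float64(188.32612870252754), np.float64(219.96856863988407)] 31.642439937356528 90.40697124959009 [564.33935311 107.65680205] 77.96062851552726
```

Converted, 7 degrees / 360 = 0.0194.

```bash
echo '[[0, [0, 0, 0], 0.0194], [0, [0, 0, 0], 0.0194], [0, [0, 0, 0], 0.0194], [0, [0, 0, 0], 0.0194], [0, [0, 0, 0], 0.0194], [0, [0, 0, 0], 0.0194], [0, [0, 0, 0], 0.0194], [0, [0, 0, 0], 0.0194], [0, [0, 0, 0], 0.0194], [0, [0, 0, 0], 0.0194], [0, [0, 0, 0], 0], [0, [0, 0, 0], 0]]' > m.json && python3 -m jog m.json
python3 -c "
from h import *
gauge('g2')
print(bot.state()['torque'],bot.state()['joint_positions'])"
```

```text
time: 17.85
eef_pos: [583.5, 35.3, 176.0]
eef_rot: [[-0.979, 0.205, 0.001], [0.205, 0.979, 0.0], [-0.001, 0.0, -1.0]]
force: [-0.0, -0.6, 6.3]
width: 0.15
grasp_force: 59.7
top needle_tip [(0.59, array([225., 246.]), array([502. ,  66.7, 111. ])), (0.51, array([188., 256.]), array([600.6,  42.3, 111. ]))]
top red_mark [(0.46, array([225., 251.]), array([502. ,  52.3, 111. ]))]
wrist needle_tip [(0.8, array([ 90., 301.]), array([495.8,  65.4, 111. ]))]
wrist red_mark [(0.66, array([100., 295.]), array([500.8,  60.8, 111. ]))]
[-0.24920846  0.1760023  -0.03942779] [ 2.31084696e+01  1.69981341e-01 -5.00538678e+00  5.06362439e-03
 -8.47836681e+01 -1.24930819e+02]
```

View pics/g2c.png

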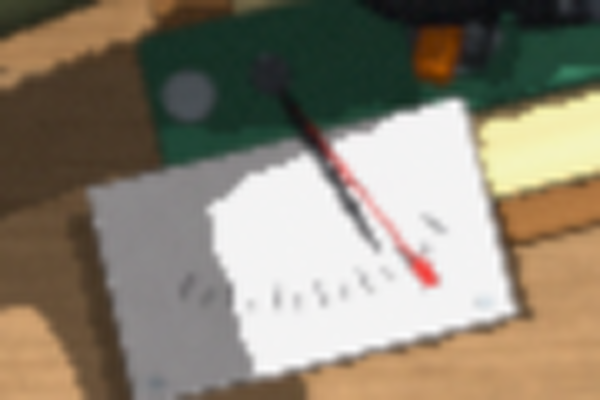

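```bash
cat >> h.py <<'E'
def rect(n):
    cal=bot.get_calibration("wrist");im=bot.camera("wrist")
    N=600;m=np.zeros((N,N,2),np.float32)
    for i in range(N):
      for j in range(N):
        r=proj("wrist",(580-i*.2,130-j*.2,111),cal);m[i,j]=r[1],r[0]
    save(cv2.remap(im,m,None,cv2.INTER_CUBIC),n)
E
python3 -c "
from h import *
rect('r2.png')
ang((270,73),(378,250),(425,268))"
```

```text
needle,red,remaining needle deg, screw deg [np.float64(212.7490739212933), np.float64(219.6832661512258)] 6.934192229932506 19.811977799807163 [565.1332669  107.68563568] 81.74831329712255
```

View pics/r2.png

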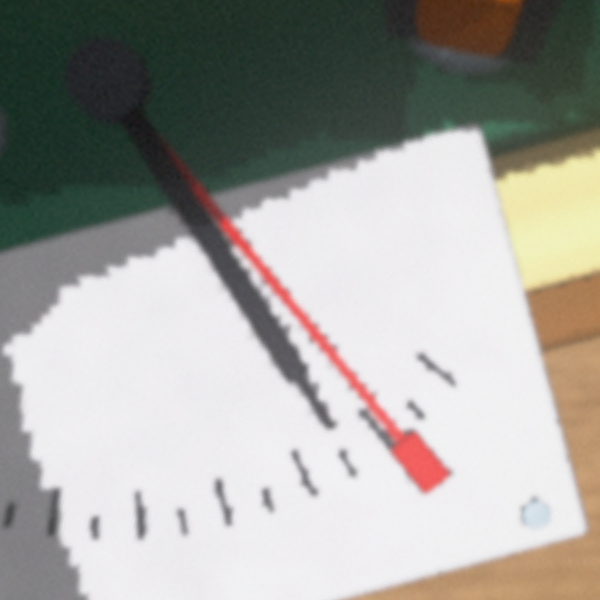

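Converted, 6 degrees / 360 = 0.0167.

```bash
echo '[[0, [0, 0, 0], 0.0167], [0, [0, 0, 0], 0.0167], [0, [0, 0, 0], 0.0167], [0, [0, 0, 0], 0], [0, [0, 0, 0], 0]]' > m.json && python3 -m jog m.json
python3 -c "
from h import *
rect('r3.png')"
```

```text
time: 18.7
eef_pos: [583.6, 35.4, 176.0]
eef_rot: [[-0.868, 0.497, 0.001], [0.497, 0.868, 0.0], [-0.001, 0.001, -1.0]]
force: [-0.3, -0.2, 5.5]
width: 0.151
grasp_force: 59.7
```

View pics/r3.png

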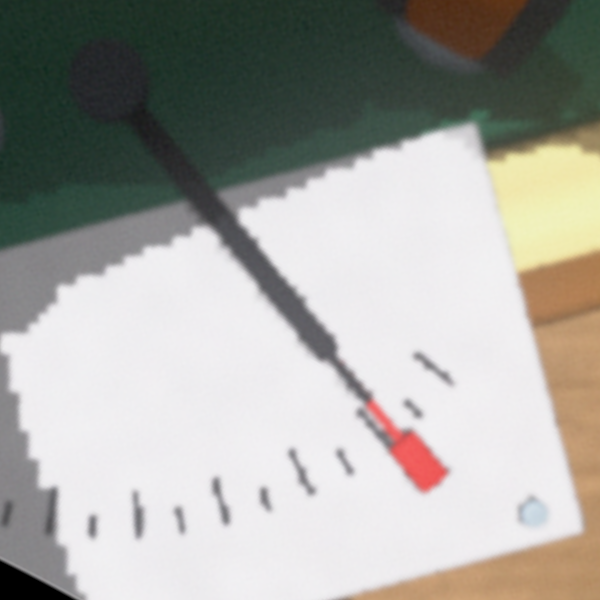

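Converted, -25 mm is -0.5, -15 mm is -0.3.

```bash
echo '[[0, [0, 0, 0], 0], [0.5, [0, 0, 0], 0], [0.5, [0, 0, 0], 0], [0.5, [0, 0, 0], 0], [0.5, [0, 0, 0], 0], [0.5, [0, 0, 0], 0]]' > m.json && python3 -m jog m.json; echo '[[0.6, [0, 0, -0.2], 0], [0.6, [0, 0, -0.3], 0], [0.6, [0, 0, -0.5], 0], [0.6, [0, 0, -0.5], 0], [0.6, [0, 0, -0.5], 0], [0.6, [0, 0, 0], 0], [0.6, [0, 0, 0], 0], [0.6, [0, 0, 0], 0]]' > m.json && python3 -m jog m.json
python3 -c "
from h import *
rect('r4.png'); bar('w6.png',183); w=cv2.imread('pics/w6.png')[:,:,::-1]
save(np.hstack([cv2.resize(cv2.imread('pics/r4.png')[:,:,::-1],(400,400)),cv2.resize(w,(400,400))]),'end.png')"
```

```text
time: 19.35
eef_pos: [583.4, 35.3, 175.0]
eef_rot: [[-0.866, 0.5, -0.0], [0.5, 0.866, -0.0], [0.0, -0.0, -1.0]]
force: [-0.2, 0.3, -0.8]
width: 0.498
grasp_force: 0.0
time: 20.15
eef_pos: [583.3, 35.3, 275.0]
eef_rot: [[-0.866, 0.5, -0.001], [0.5, 0.866, -0.0], [0.001, -0.0, -1.0]]
force: [-0.3, 0.1, -1.0]
width: 0.601
grasp_force: 0.0
[274 219  18  43 574]
((593.9568481445312, 29.66864776611328), (12.14008903503418, 33.000648498535156), 62.98347473144531)
0.63 [222.8, 283.5] [586.41209321  35.05625136 171.        ]
[583.20763022  35.20953271 274.60787876] [-0.86595548  0.50012009] [ 2.30988037e+01  2.11385831e-01  5.30557281e+00 -1.47231550e-02
 -9.51704740e+01 -1.43108056e+02]
```

View pics/end.png

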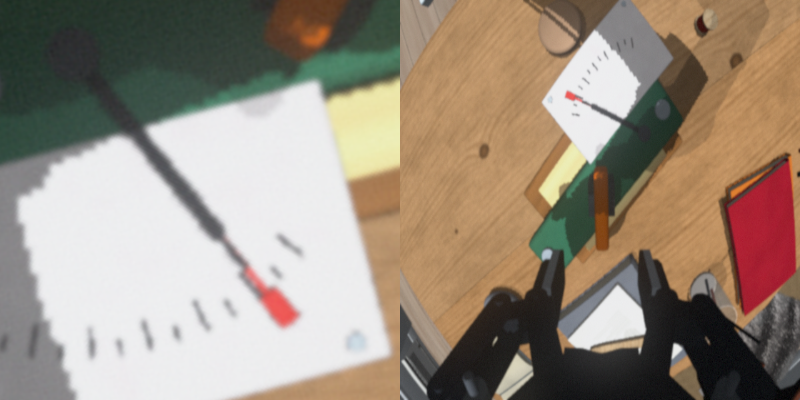

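```bash
python3 -c "
from station import bot
print(bot.sign_off())"
```

```text
the job is handed in; nothing more can be done
None
```

I handed the job in at about 20 s: the last pictures show the needle over the red hand and the key standing on the screw, released with the gripper clear. The hand-in did not report a verdict.

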